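Sort jar stoppers by the stiffness of their springs

ROBOT

A 6-joint arm with a two-finger parallel gripper is mounted at the origin on a cart in front of the work surface, level with it; the furniture and walls round the work are solid. World frame = base frame: x ahead of the robot, y to its left, z up, the work surface at z = 0. Lengths are in mm, angles in degrees, forces in N, time in s.
With the tool pointing down it reaches from about 350 to 850 mm from the base axis. Payload 8.1 kg.
Tool frame: the origin (TCP) lies between the finger pads; the fingertips stand 25 mm ahead of it and the grasp point (between the pads) lies 6 mm ahead of it (r.tcp_to_tips is the distance from the TCP to the fingertips, in mm); z points along the fingers, y is the line along which they close (so a half turn about z gives the same grasp; the last joint's range is limited). The gripper opens to 85 mm and grips with 20 to 120 N. Pads are 22 mm wide; open, the fingers measure 114 mm over their backs; the gripper's body (76 mm by 85 mm) begins 54 mm behind the grasp point. The pads swing forward as they close: fully open they stand 13 mm farther back than shut.
Start: joints at [62.544, 7.471, 85.268, -0, 87.261, -4.893], TCP at [230.2, 554.088, 256.292] pointing down, gripper open.
Joint ranges: [-169.43, 169.43], [-51.17, 129.36], [1.28, 143.12], [-76.62, 256.62], [0, 156.53], [-152.29, 152.29]. Speed limits (degrees/s): [136.94, 136.94, 159.86, 180, 180, 180].

INTERFACE

Orientations are given as [roll, pitch, yaw] about the fixed x, y, z axes, in that order (R = Rz(yaw) Ry(pitch) Rx(roll)).
In Python, from bench import r gives the robot as it stands.
- The arm moves only by the tool apply_moves, never from a script. Its arguments are lists of equal length, an entry for each row: "angular": the turn, a rotation vector about the world's x, y, z in units of 8 degrees (1.0 is 8 degrees), a list of three; "travel": the shift along the world's x, y, z in units of 40 mm (1.0 is 40 mm), a list of three; "jaw": the opening, from 0 (shut) to 1 (fully open). A call has 1 to 20 rows; each row shifts and turns the commanded pose from where the row before left it; what a row does not reach is not made up. A row lasts 1/8 s, in which the tool goes at most 62.5 mm and 10.7 degrees, less where a joint would pass 70% of its speed; a pose out of reach is approached as far as the arm can. A call is refused whole if a number of a shift passes 1 or a number of a turn 1, either way. A call with a gripper value outside its range is refused whole. The fingers move at their own pace and stop on an object; "force" is the grip in N (left out, the last holds). Time passes only in rows, so rows that do not move let the fingers close. It gives the time, the measured TCP pose, the force, the opening and the grip force at its end, in the units of the state.
- r.sense(): the state, without advancing time (a new reading comes with each control period).
- r.snapshot(name): name is "scene" or "side" or "wrist"; returns a dict with "color" (480x640x3 uint8, red, green, blue), "fx", "fy", "cx", "cy" (pixels), "R" (3x3) and "t" (3): a world point X has camera coordinates R X + t; the wrist camera has in their place "mount" (4x4, takes a point from camera to tool coordinates, whose origin is the TCP and whose axes are the flange's). Camera axes: x right, y down, z forward; pixel columns grow to the right and rows downward; lengths in mm; the calibration is good to about 2 mm. The wrist camera is an equidistant fisheye: a pixel r from the principal point sees the ray r / f radians off the axis. A picture is of the moment at which its call begins: read the wrist's pose just before it. There is no depth.
- r.hand_in(): hands the job in; it is judged then, once.
The state is a dict: "time": time; "joint_pos": joint angles; "qd": joint speeds; "joint_efforts": joint torques, N m; "tool_pos": TCP position; "tcp_rot": TCP orientation; "ft_force": force on the tool from outside, world axes, zero at the start; "wrist_torque": the same for the moment, N m; "finger_gap": finger opening in mm; "grip_force": force on a finger pad.
Only numpy, scipy, OpenCV 4.12 (cv2) and the standard library are available. Lean on these libraries where they do the work, as an engineer would, in place of code of your own. Each camera call takes 0.05 s, during which the arm holds its last target. There are 200 camera calls.

TASK

Three jar stoppers that look alike stand in the wooden block: press down the cap of each in turn by about 8 mm, from left to right as you see them, hold it a moment and feel how hard it pushes back; never force a cap more than 12 mm down or press a stopper with more than 20 N. Then put the softest, worn-out stopper in the white dish and set the firmest one upright and fully home in the neck of the glass jar, leaving the third upright in its pocket. Leave the other kitchen things where they are.

Things in the scene. Friction and masses are not known exactly. Their poses are not given: they have to be found in the camera images.
- stopper_a: loose grey jar stopper, 62 mm tall, about 60 g, looks like its two fellows. Origin on its axis at the collar's underside, z up to the cap. Below: black plug 31 mm across, 20 mm long, tapered foot. Above: rigid round collar 44 mm across, 14 mm tall (grip here from above), bellows 26 mm across, sprung cap 31 mm across, top 42 mm over the origin. Name and place do not tell its stiffness
- stopper_b: loose grey jar stopper, 62 mm tall, about 60 g, looks like its two fellows. Origin on its axis at the collar's underside, z up to the cap. Below: black plug 31 mm across, 20 mm long, tapered foot. Above: rigid round collar 44 mm across, 14 mm tall (grip here from above), bellows 26 mm across, sprung cap 31 mm across, top 42 mm over the origin. Name and place do not tell its stiffness
- stopper_c: loose grey jar stopper, 62 mm tall, about 60 g, looks like its two fellows. Origin on its axis at the collar's underside, z up to the cap. Below: black plug 31 mm across, 20 mm long, tapered foot. Above: rigid round collar 44 mm across, 14 mm tall (grip here from above), bellows 26 mm across, sprung cap 31 mm across, top 42 mm over the origin. Name and place do not tell its stiffness
- stopper_a_cap (a joint): how far this stopper's sprung cap is pushed down along its axis, m: 0 = up (its rest), 0.015 = hard against its stop. It springs back when let go. A spring, lightly preloaded (0.8 N), resists; at 8 mm down the three stoppers resist with about 2.4, 5.6 and 10.4 N
- stopper_b_cap (a joint): how far this stopper's sprung cap is pushed down along its axis, m: 0 = up (its rest), 0.015 = hard against its stop. It springs back when let go. A spring, lightly preloaded (0.8 N), resists; at 8 mm down the three stoppers resist with about 2.4, 5.6 and 10.4 N
- stopper_c_cap (a joint): how far this stopper's sprung cap is pushed down along its axis, m: 0 = up (its rest), 0.015 = hard against its stop. It springs back when let go. A spring, lightly preloaded (0.8 N), resists; at 8 mm down the three stoppers resist with about 2.4, 5.6 and 10.4 N
- stopper_a_top (a point): centre of the flat top of this stopper's cap, moves with the cap
- stopper_b_top (a point): centre of the flat top of this stopper's cap, moves with the cap
- stopper_c_top (a point): centre of the flat top of this stopper's cap, moves with the cap
- stand: fixed wooden block 70 x 220 x 32 mm (x, y, z) with three square pockets 70 mm apart along its y; origin under its centre; +y is its left end as seen from the robot. A stopper stands in each pocket, plug down, collar on the block's top. (Left of the worktop a tall cabinet rises from about y = 0.4 m: swing clear in front of it)
- stand_hole0 (a point): centre of the mouth of the left pocket, at the block's top, 32 mm over the worktop; the pocket is square, 35 mm wide and 26 mm deep
- stand_hole1 (a point): centre of the mouth of the middle pocket, at the block's top, 32 mm over the worktop; the pocket is square, 35 mm wide and 26 mm deep
- stand_hole2 (a point): centre of the mouth of the right pocket, at the block's top, 32 mm over the worktop; the pocket is square, 35 mm wide and 26 mm deep
- jar: fixed clear glass jar, 76 mm across, 70 mm tall, with a narrower open neck (50 mm outside, 35 mm inside); origin under its centre. A stopper fits its neck with 2 mm to spare all round
- jar_mouth (a point): centre of the neck's rim, 70 mm above the worktop; a stopper fully home has its origin (collar underside) here
- dish: fixed low round white ceramic dish, 120 mm across, rim 20 mm high, floor about 5 mm above the worktop; origin under its centre
- tea_light: tea light in a metal cup, 38 mm across, 15 mm high, origin under its centre; loose, a bystander to be left where it is
- salt_shaker: salt shaker, 44 mm across, 90 mm tall, origin under its centre; loose, a bystander to be left where it is
- egg_timer: round kitchen timer, 64 mm across, 54 mm tall, origin under its centre; loose, a bystander to be left where it is
- teaspoon: steel teaspoon, 127 x 30 x 6 mm, lying along its x, origin under its centre; loose, a bystander to be left where it is
Mind the look-alikes: they are no part of the job. What is shaped like the stopper_a but green or red is not meant.

How it is judged:
By the outcome, as a careful person would: the job done as asked, in the order asked, and still so for the second after the job is handed in, with the robot touching nothing.
It also fails if it takes over 64 s, if anything falls off the work surface, if the arm or the gripper's body presses on something with over 40 N, if the wrist force passes 120 N, or if a joint passes its speed limit or range.

## Working session

There is one attempt and no reset: what is moved stays moved. The work goes in short steps, Python scripts to look and compute and a tool call to move; the robot and the scene stay as the last step left them, time stands still between calls to the robot, and variables do not carry over. Pictures are saved under pics/ and viewed, at most 10 in all, crops included, and the job is handed in when it is done.

Besides the shell and the picture viewer there is one more tool, called after "Request:" as name(argument=value, ...), one argument or row to a line, values as JSON. apply_moves: Moves the arm, as the interface text tells. Its arguments: {"type":"object","properties":{"angular":{"type":"array"},"travel":{"type":"array"},"jaw":{"type":"array"},"force":{"type":"number"}},"required":["angular","travel","jaw"]}

```bash
mkdir -p pics; cat > h.py <<'E'
import cv2,numpy as np
from bench import r
def snap(n,f):
    s=r.snapshot(n); cv2.imwrite('pics/'+f+'.png',s['color'][:,:,::-1]); np.savez('pics/'+f+'.npz',**s); return s
def ray(s,u,v):
    R=np.array(s['R']);t=np.array(s['t']);d=R.T@np.array([(u-s['cx'])/s['fx'],(v-s['cy'])/s['fy'],1.]);return -R.T@t,d/np.linalg.norm(d)
def onz(s,u,v,z):
    o,d=ray(s,u,v);return o+d*(z-o[2])/d[2]
def proj(s,X):
    c=np.array(s['R'])@np.array(X,float)+np.array(s['t']);return s['fx']*c[0]/c[2]+s['cx'],s['fy']*c[1]/c[2]+s['cy']
E
python3 - <<'E'
from h import *
a=snap('scene','s1');b=snap('side','d1')
for s in(a,b):print(s['fx'],s['cx'],s['cy'],ray(s,320,240))
print(r.sense())
E
```

```text
552.3749332578757 321.56274268883254 239.4886670660931 (array([ 173.82228191, -671.28328884,  971.11855907]), array([ 0.28156889,  0.59417235, -0.75344421]))
455.72827280787254 307.91782718479743 232.77162763452608 (array([ 349.90907505, -579.49717296,  651.24899325]), array([ 0.24130701,  0.6789048 , -0.69344012]))
{'time': 0.1, 'joint_pos': array([ 6.25432636e+01,  7.51080186e+00,  8.53226782e+01,  2.22980380e-03,
        8.72613580e+01, -4.89539433e+00]), 'qd': array([ 0.06459829, -0.09091305, -0.31250494, -0.01091044, -0.01018601,
        0.0438431 ]), 'joint_efforts': array([ 1.16099051e-03, -5.70957649e+01, -5.01937401e+01, -1.94929630e-04,
        8.20699031e-03,  1.01237968e-04]), 'tool_pos': array([229.98642371, 553.68808864, 255.35254181]), 'tcp_rot': array([-1.79905698e+02, -1.03121286e-02,  1.57438541e+02]), 'ft_force': array([0.02932302, 0.6364506 , 0.38525957]), 'wrist_torque': array([ 0.01112649,  0.04295635, -0.00148891]), 'grip_force': 0.0, 'finger_gap': 85.62651162122825}
```

View pics/s1.png

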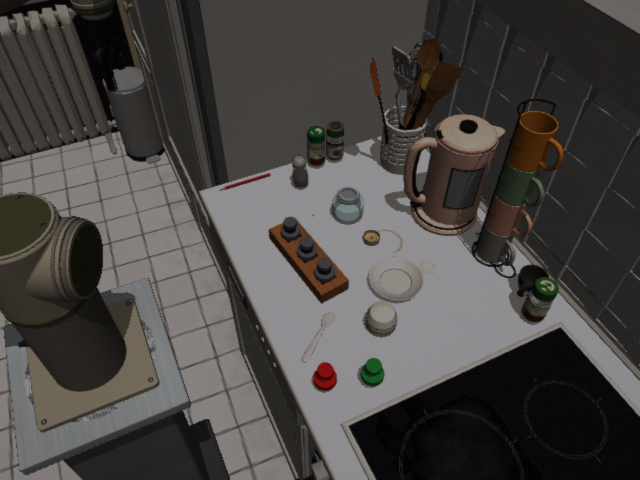

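View pics/d1.png

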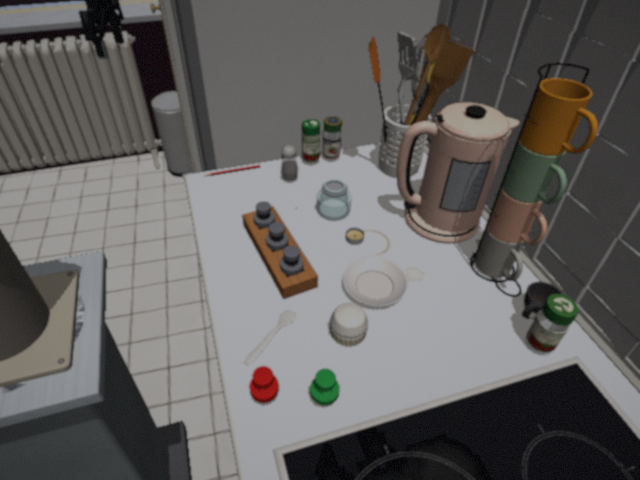

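The scene view shows the stoppers at about (290,225), (307,245) and (325,267), the jar at (348,203) and the dish at (395,280). In the side view the stoppers are at about (264,210), (278,232) and (291,256), the jar at (334,198) and the dish at (375,283). I'll enlarge both for exact pixels.

```bash
python3 - <<'E'
import cv2,numpy as np
a=cv2.imread('pics/s1.png')[170:320,260:460];b=cv2.imread('pics/d1.png')[170:320,230:430]
f=lambda i:cv2.convertScaleAbs(cv2.resize(i,None,fx=4,fy=4,interpolation=cv2.INTER_CUBIC)[:,:],alpha=1.5)
cv2.imwrite('pics/c1.png',f(a));cv2.imwrite('pics/c2.png',f(b))
E
```

```text
(no output)
```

View pics/c1.png

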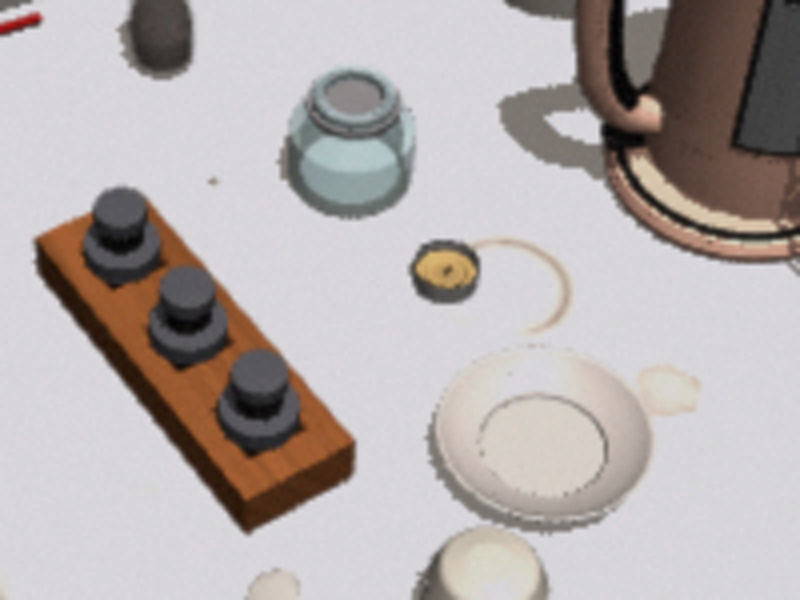

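View pics/c2.png

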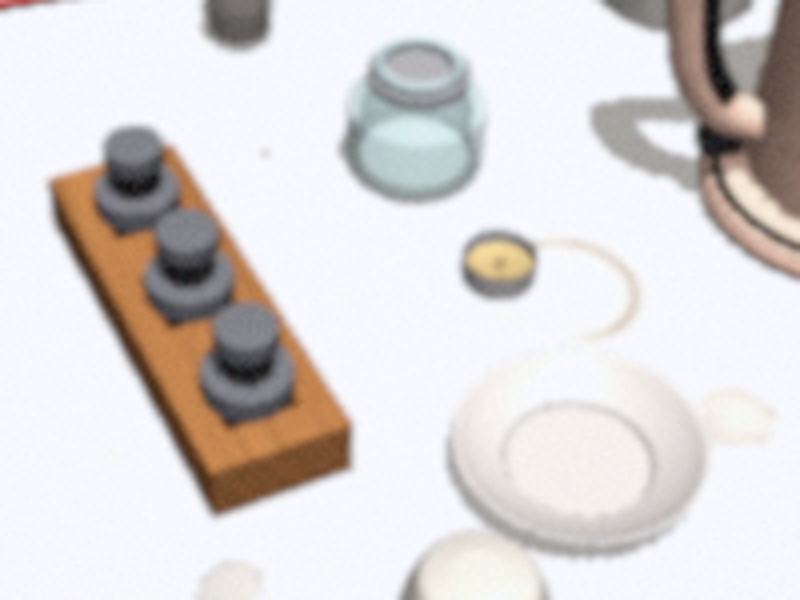

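```bash
python3 - <<'E'
from h import *
A=dict(np.load('pics/s1.npz'));B=dict(np.load('pics/d1.npz'))
P={'s0':((122,208),(134,145),74),'s1':((188,288),(187,228),74),'s2':((260,370),(246,324),74),'jar':((352,95),(419,62),70),'dishfl':((543,445),(579,460),5),'tea':((446,268),(499,261),15),'timer':((492,565),(480,570),50)}
for k,(a,b,z) in P.items():
    print(k,onz(A,260+a[0]/4,170+a[1]/4,z).round(1),onz(B,230+b[0]/4,170+b[1]/4,z).round(1))
for u,v in((300,186),(310,124)):pass
print('salt',onz(A,300,186,0),onz(B,289,178,0))
# wrist look of start
s=r.snapshot('wrist');print(s['fx'],s['cx'],s['cy'],np.array(s['mount']).round(3))
E
```

```text
s0 [472.3 111.8  74. ] [473.6 108.9  74. ]
s1 [481.4  42.9  74. ] [483.8  42.3  74. ]
s2 [492.1 -24.5  74. ] [493.4 -26.7  74. ]
jar [630.9 141.5  70. ] [633.4 137.8  70. ]
dishfl [633.8 -87.4   5. ] [634.7 -90.    5. ]
tea [642.8  40.7  15. ] [643.5  36.5  15. ]
timer [ 551.6 -168.3   50. ] [ 553.  -166.6   50. ]
salt [568.28506755 281.57770479   0.        ] [571.98068342 283.36682457   0.        ]
371.64829954431775 322.6256049127827 236.36769922158425 [[  -0.      -0.954   -0.3     76.113]
 [   1.      -0.       0.      -0.871]
 [  -0.      -0.3      0.954 -117.429]
 [   0.       0.       0.       1.   ]]
```

Request:
apply_moves(
  angular=[
    [0,0,-0.57],
    [0,0,-0.57],
    [0,0,-0.57],
    [0,0,-0.57],
    [0,0,-0.57],
    [0,0,-0.57],
    [0,0,-0.57],
    [0,0,-0.57],
    [0,0,-0.57],
    [0,0,-0.57],
    [0,0,-0.57],
    [0,0,-0.57],
    [0,0,-0.57],
    [0,0,0],
    [0,0,0],
  ],
  travel=[
    [0.1,-0.9,0],
    [0.1,-0.9,0],
    [0.1,-0.9,0],
    [0.1,-0.9,0],
    [0.1,-0.9,0],
    [0.1,-0.9,0],
    [0.1,-0.9,0],
    [0.9,-0.8,-0.2],
    [0.9,-0.8,-0.2],
    [0.9,-0.8,-0.2],
    [0.9,-0.8,-0.2],
    [0.9,-0.8,-0.2],
    [0.9,-0.8,-0.2],
    [0,0,0],
    [0,0,0],
  ],
  jaw=[0,0,0,0,0,0,0,0,0,0,0,0,0,0,0],
  force=40,
)

```text
time: 2.02
tool_pos: [473.8, 110.1, 207.9]
tcp_rot: [-179.9, -0.0, 98.1]
ft_force: [-0.9, -0.0, -0.2]
finger_gap: 0.2
grip_force: 0.0
```

```bash
cat >> h.py <<'E'
from scipy.spatial.transform import Rotation as Ro
def pose(): 
    q=r.sense(); return np.array(q['tool_pos']),Ro.from_euler('xyz',q['tcp_rot'],degrees=True).as_matrix()
def wray(s,p,R,u,v):
    x=(u-s['cx'])/s['fx'];y=(v-s['cy'])/s['fy'];t=np.hypot(x,y)
    d=np.array([x,y,0])/max(t,1e-9)*np.sin(t)+np.array([0,0,np.cos(t)])
    M=np.array(s['mount']); return R@M[:3,3]+p,R@M[:3,:3]@d
def wonz(s,p,R,u,v,z):
    o,d=wray(s,p,R,u,v);return (o+d*(z-o[2])/d[2]).round(1)
def wproj(s,p,R,X):
    M=np.array(s['mount']);c=M[:3,:3].T@(R.T@(np.array(X,float)-p)-M[:3,3]);h=np.hypot(c[0],c[1]);t=np.arctan2(h,c[2])
    return s['fx']*t*c[0]/h+s['cx'],s['fy']*t*c[1]/h+s['cy']
E
python3 - <<'E'
from h import *
q=r.sense();print(q['time'],q['tool_pos'],q['tcp_rot'],q['ft_force'],q['finger_gap'],r.tcp_to_tips)
p,R=pose();s=snap('wrist','w1');np.savez('pics/w1p.npz',p=p,R=R)
for X in((472.7,111.6,74),(482.7,42.3,74),(492.7,-27,74),(632,140,70)):print(np.round(wproj(s,p,R,X)))
E
```

```text
2.025 [473.80351573 110.07810368 207.9246529 ] [-1.79933745e+02 -1.93797055e-02  9.81467595e+01] [-0.8990083  -0.01567814 -0.21376049] 0.16903038115545754 25.0
[321. 230.]
[322. 317.]
[322. 385.]
[526. 222.]
```

View pics/w1.png

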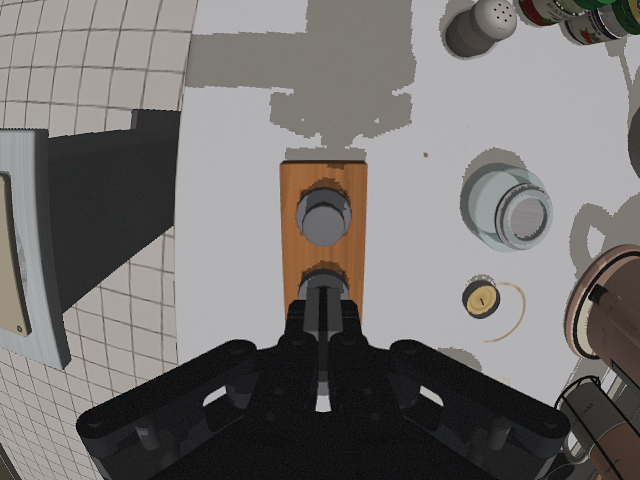

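The wrist view shows the left stopper's cap at (323,225) and the jar rim at (523,216), both close to prediction. The stand is aligned with the tool.

```bash
python3 - <<'E'
from h import *
s=dict(np.load('pics/w1.npz'));k=np.load('pics/w1p.npz');p,R=k['p'],k['R']
g=cv2.cvtColor(s['color'],cv2.COLOR_RGB2GRAY)[195:255,290:360]
c=cv2.HoughCircles(cv2.GaussianBlur(g,(3,3),1),cv2.HOUGH_GRADIENT,1,5,param1=60,param2=10,minRadius=16,maxRadius=30);print(c[0][:4]+[290,195,0])
for u,v,z in((323,226,74),(523,216,70),(281,161,32),(366,161,32)):print(u,v,wonz(s,p,R,u,v,z))
E
```

```text
[[322.5        224.5         22.5       ]
 [322.5        216.5         27.10000038]
 [324.5        229.5         23.79999924]
 [330.5        215.5         22.10000038]]
323 226 [473.5 114.4  74. ]
523 216 [627.7 144.4  70. ]
281 161 [434.6 150.9  32. ]
366 161 [501.2 160.4  32. ]
```

Request:
apply_moves(
  angular=[
    [0,0,0],
    [0,0,0],
    [0,0,0],
    [0,0,0],
    [0,0,0],
    [0,0,0],
  ],
  travel=[
    [0,0.08,-0.7],
    [0,0,-0.7],
    [0,0,-0.7],
    [0,0,-0.5],
    [0,0,0],
    [0,0,0],
  ],
  jaw=[0,0,0,0,0,0],
)

```text
time: 2.82
tool_pos: [474.5, 113.9, 105.5]
tcp_rot: [179.9, -0.0, 98.2]
ft_force: [-0.1, -0.7, -0.6]
finger_gap: -0.2
grip_force: 0.0
```

```bash
python3 - <<'E'
from h import *
p,R=pose();s=snap('wrist','w2');np.savez('pics/w2p.npz',p=p,R=R);q=r.sense();print(p,q['ft_force'])
a=snap('side','d2')
cv2.imwrite('pics/c3.png',np.hstack([cv2.resize(s['color'][150:450,220:420,::-1],(400,600)),cv2.resize(a['color'][150:300,200:300,::-1],(400,600))]))
E
```

```text
[474.51012258 113.93915557 105.49703488] [-0.92843967 -0.45256152 -0.0361453 ]
```

View pics/c3.png

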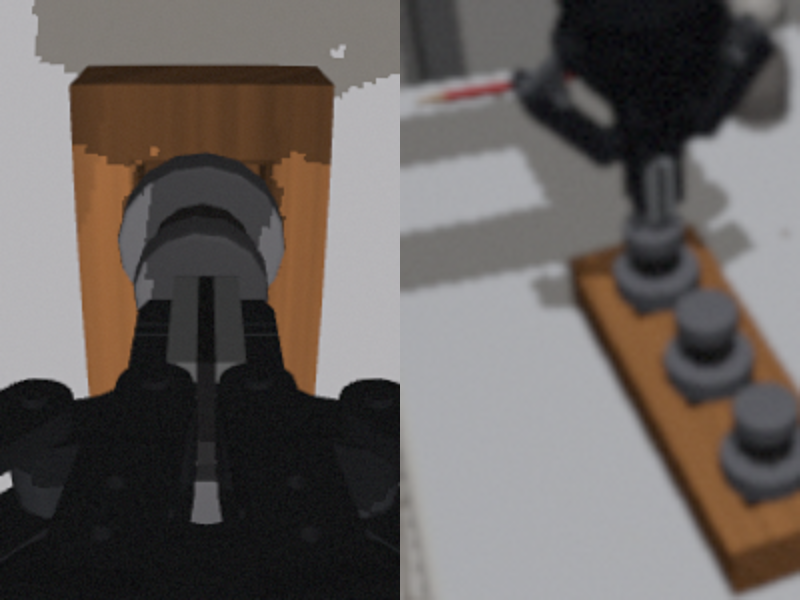

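The fingers are centred over the left cap: crop (206,290) against cap centre x≈201. Pressing down gently.

Request:
apply_moves(
  angular=[
    [0,0,0],
    [0,0,0],
    [0,0,0],
    [0,0,0],
  ],
  travel=[
    [0,0,-0.15],
    [0,0,-0.1],
    [0,0,0],
    [0,0,0],
  ],
  jaw=[0,0,0,0],
)

```text
time: 3.42
tool_pos: [474.3, 113.3, 94.4]
tcp_rot: [180.0, -0.0, 98.2]
ft_force: [1.6, 0.5, 1.9]
finger_gap: -0.1
grip_force: 0.8
```

Request:
apply_moves(
  angular=[
    [0,0,0],
    [0,0,0],
    [0,0,0],
    [0,0,0],
    [0,0,0],
    [0,0,0],
  ],
  travel=[
    [0,0,-0.09],
    [0,0,0],
    [0,0,0],
    [0,0,0],
    [0,0,0],
    [0,0,0],
  ],
  jaw=[0,0,0,0,0,0],
)

```text
time: 4.18
tool_pos: [474.3, 113.3, 90.8]
tcp_rot: [180.0, 0.0, 98.2]
ft_force: [1.2, -0.1, 3.2]
finger_gap: -0.4
grip_force: 1.2
```

```bash
python3 - <<'E'
from h import *
f=[]
for i in range(4):
    q=r.sense();f.append(q['ft_force']);r.snapshot('side')
print(np.round(f,2),q['tool_pos'],q['time'])
snap('side','d3')
a=cv2.imread('pics/d3.png')[150:300,200:300];cv2.imwrite('pics/c4.png',cv2.resize(a,(400,600)))
E
```

```text
[[ 1.21 -0.06  3.24]
 [ 1.39 -0.06  2.49]
 [ 0.83 -1.26  2.69]
 [ 1.19 -0.85  2.84]] [474.27658774 113.27466084  90.75241525] 4.325
```

View pics/c4.png

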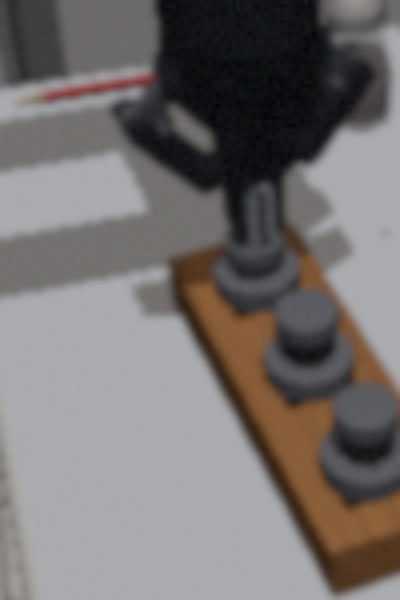

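The side view shows the left cap pressed down about 8 mm at (257,255 in the crop). Force is about 2.8 N, so this is the softest. Next is the middle one.

Request:
apply_moves(
  angular=[
    [0,0,0],
    [0,0,0],
    [0,0,0],
    [0,0,0],
    [0,0,0],
    [0,0,0],
    [0,0,0],
    [0,0,0],
    [0,0,0],
    [0,0,0],
    [0,0,0],
  ],
  travel=[
    [0,0,0.5],
    [0,0,0.25],
    [0.12,-0.86,0],
    [0.12,-0.86,0],
    [0,0,0],
    [0,0,-0.4],
    [0,0,-0.2],
    [0,0,-0.15],
    [0,0,0],
    [0,0,0],
    [0,0,0],
  ],
  jaw=[0,0,0,0,0,0,0,0,0,0,0],
)

```text
time: 5.8
tool_pos: [483.4, 45.1, 90.9]
tcp_rot: [-179.9, -0.0, 98.2]
ft_force: [-4.9, -0.8, 10.3]
finger_gap: -0.1
grip_force: 5.2
```

Request:
apply_moves(
  angular=[
    [0,0,0],
    [0,0,0],
    [0,0,0],
    [0,0,0],
  ],
  travel=[
    [0,0,0],
    [0,0,0],
    [0,0,0],
    [0,0,0],
  ],
  jaw=[0,0,0,0],
)

```text
time: 6.3
tool_pos: [483.4, 45.2, 90.9]
tcp_rot: [-179.9, -0.0, 98.2]
ft_force: [-4.5, -1.0, 10.1]
finger_gap: -0.0
grip_force: 5.2
```

Request:
apply_moves(
  angular=[
    [0,0,0],
    [0,0,0],
    [0,0,0],
    [0,0,0],
    [0,0,0],
    [0,0,0],
    [0,0,0],
    [0,0,0],
    [0,0,0],
    [0,0,0],
    [0,0,0],
    [0,0,0],
    [0,0,0],
    [0,0,0],
  ],
  travel=[
    [0,0,0.5],
    [0,0,0.25],
    [0.12,-0.87,0],
    [0.13,-0.87,0],
    [0,0,0],
    [0,0,-0.4],
    [0,0,-0.2],
    [0,0,-0.15],
    [0,0,0],
    [0,0,0],
    [0,0,0],
    [0,0,0],
    [0,0,0],
    [0,0,0],
  ],
  jaw=[0,0,0,0,0,0,0,0,0,0,0,0,0,0],
)

```text
time: 8.05
tool_pos: [493.3, -24.3, 90.6]
tcp_rot: [-179.9, -0.0, 98.2]
ft_force: [-3.8, 2.3, 5.9]
finger_gap: -0.1
grip_force: 2.9
```

Request:
apply_moves(
  angular=[
    [0,0,0],
    [0,0,0],
    [0,0,0],
    [0,0,0],
    [0,0,0],
    [0,0,0],
    [0,0,0],
    [0,0,0],
  ],
  travel=[
    [0,0,0.9],
    [0,0,0.3],
    [-0.12,0.86,0],
    [-0.12,0.86,0],
    [-0.13,0.86,0],
    [-0.13,0.87,0],
    [0,0,0],
    [0,0,0],
  ],
  jaw=[0,0,0.7,0.7,0.7,0.7,0.7,0.7],
)

```text
time: 9.05
tool_pos: [473.6, 112.7, 138.2]
tcp_rot: [-180.0, 0.0, 98.2]
ft_force: [0.6, -1.1, 1.0]
finger_gap: 59.7
grip_force: 0.0
```

```bash
python3 - <<'E'
from h import *
p,R=pose();s=snap('wrist','w3');np.savez('pics/w3p.npz',p=p,R=R);q=r.sense();print(p,q['finger_gap'],r.tcp_to_tips)
cv2.imwrite('pics/c5.png',cv2.resize(s['color'][80:480,120:560,::-1],None,fx=1.5,fy=1.5))
for X in((473.5,113.7,74),(483.4,44.5,74)):print(np.round(wproj(s,p,R,X)))
E
```

```text
[473.57614298 112.73146835 138.2032237 ] 60.17009746833286 25.0
[323. 268.]
[322. 373.]
```

View pics/c5.png

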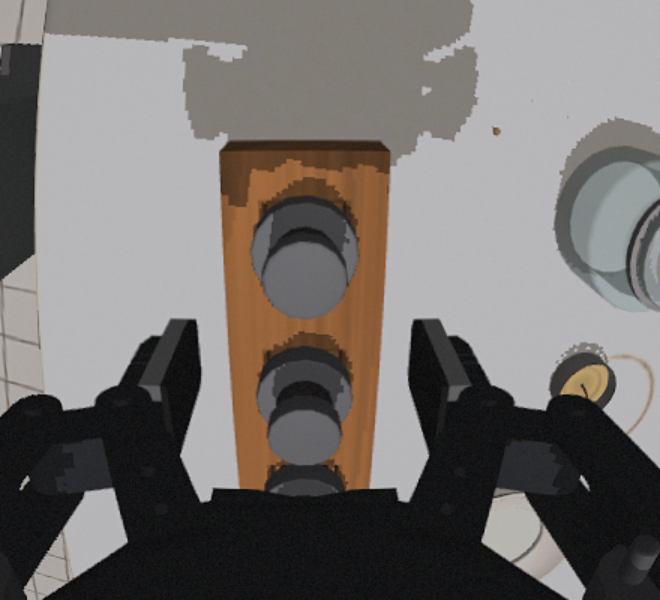

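The left cap top is at crop (305,279) and the middle cap at (304,430), each within about 2 mm of prediction. The finger pads are open on either side of the collar. I'll compute positions and fingertip depth from this.

```bash
python3 - <<'E'
from h import *
s=dict(np.load('pics/w3.npz'));k=np.load('pics/w3p.npz');p,R=k['p'],k['R']
print(wonz(s,p,R,323.3,266,74),wonz(s,p,R,323,366.7,74))
I=np.eye(3);z0=np.zeros(3)
for z in(12,15,18,21,25):print(z,[np.round(wproj(s,z0,I,(x,y,z))) for x,y in((11,-30),(11,30),(11,0))])
E
```

```text
[473.7 114.9  74. ] [483.   49.4  74. ]
12 [array([246., 295.]), array([399., 295.]), array([322., 295.])]
15 [array([247., 291.]), array([397., 291.]), array([322., 292.])]
18 [array([249., 288.]), array([396., 288.]), array([322., 289.])]
21 [array([250., 285.]), array([395., 285.]), array([322., 286.])]
25 [array([252., 281.]), array([393., 281.]), array([322., 282.])]
```

Request:
apply_moves(
  angular=[
    [0,0,0],
    [0,0,0],
    [0,0,0],
    [0,0,0],
    [0,0,0],
    [0,0,0],
    [0,0,0],
    [0,0,0],
    [0,0,0],
  ],
  travel=[
    [0,0.04,-0.6],
    [0,0,-0.6],
    [0,0,-0.5],
    [0,0,-0.33],
    [0,0,0],
    [0,0,0],
    [0,0,0],
    [0,0,0],
    [0,0,0],
  ],
  jaw=[0.7,0.7,0.7,0.7,0.7,0.45,0.45,0.45,0.45],
  force=35,
)

```text
time: 10.22
tool_pos: [474.7, 114.5, 58.5]
tcp_rot: [179.9, 0.0, 98.2]
ft_force: [-0.4, -1.5, 5.7]
finger_gap: 42.4
grip_force: 36.1
```

Request:
apply_moves(
  angular=[
    [0,0,0],
    [0,0,0],
    [0,0,0],
    [0,0,0],
  ],
  travel=[
    [0,0,0.4],
    [0,0,0.9],
    [0,0,0.7],
    [0,0,0],
  ],
  jaw=[0.45,0.45,0.45,0.45],
)

```text
time: 10.72
tool_pos: [475.7, 114.9, 140.8]
tcp_rot: [179.7, -0.0, 98.2]
ft_force: [0.4, 0.1, -0.3]
finger_gap: 42.3
grip_force: 35.7
```

```bash
python3 - <<'E'
from h import *
p,R=pose();s=snap('wrist','w4');np.savez('pics/w4p.npz',p=p,R=R);d=snap('side','d4')
print(p,r.sense()['finger_gap'])
a=cv2.resize(s['color'][130:430,220:420,::-1],(400,600));b=cv2.resize(d['color'][120:270,200:300,::-1],(400,600))
cv2.imwrite('pics/c6.png',np.hstack([a,b]))
E
```

```text
[475.70426493 114.87965082 140.79432381] 42.057790271974135
```

View pics/c6.png

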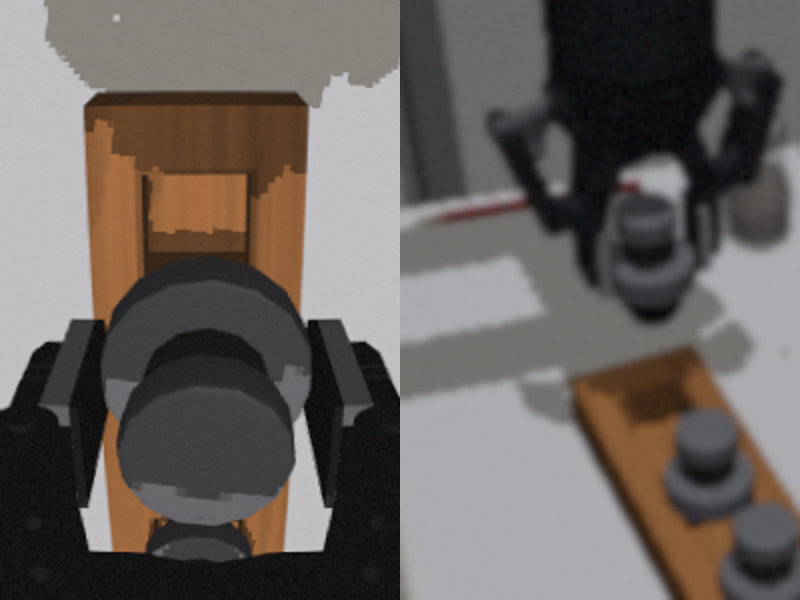

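The stopper is held upright between the pads and its pocket is empty. Taking it to the dish.

Request:
apply_moves(
  angular=[
    [0,0,0],
    [0,0,0],
    [0,0,0],
    [0,0,0],
    [0,0,0],
    [0,0,0],
    [0,0,0],
    [0,0,0],
    [0,0,0],
    [0,0,0],
    [0,0,0],
    [0,0,0],
    [0,0,0],
  ],
  travel=[
    [0.65,-0.84,0.2],
    [0.65,-0.84,0],
    [0.65,-0.84,0],
    [0.65,-0.84,0],
    [0.65,-0.84,0],
    [0.65,-0.84,0],
    [0,0,0],
    [0,0,-0.6],
    [0,0,-0.7],
    [0,0,-0.5],
    [0,0,-0.3],
    [0,0,-0.1],
    [0,0,0],
  ],
  jaw=[0.45,0.45,0.45,0.45,0.45,0.45,0.45,0.45,0.45,0.45,0.45,0.45,0.45],
)

```text
time: 12.45
tool_pos: [630.1, -87.1, 57.9]
tcp_rot: [180.0, 0.0, 98.2]
ft_force: [0.3, -0.0, -0.3]
finger_gap: 41.9
grip_force: 35.8
```

Request:
apply_moves(
  angular=[
    [0,0,0],
    [0,0,0],
    [0,0,0],
  ],
  travel=[
    [0,0,-0.1],
    [0,0,-0.04],
    [0,0,0],
  ],
  jaw=[0.45,0.45,0.45],
)

```text
time: 12.82
tool_pos: [629.8, -87.1, 52.0]
tcp_rot: [180.0, 0.0, 98.2]
ft_force: [-0.5, 0.2, -0.0]
finger_gap: 42.1
grip_force: 35.8
```

Request:
apply_moves(
  angular=[
    [0,0,0],
    [0,0,0],
    [0,0,0],
    [0,0,0],
    [0,0,0],
    [0,0,0],
    [0,0,0],
    [0,0,0],
    [0,0,0],
    [0,0,0],
    [0,0,0],
    [0,0,0],
    [0,0,0],
  ],
  travel=[
    [0,0,0],
    [0,0,0],
    [0,0,0],
    [0,0,0.5],
    [0,0,0.9],
    [0,0,0.75],
    [-0.73,0.66,0],
    [-0.73,0.66,0],
    [-0.73,0.66,0],
    [-0.73,0.66,0],
    [-0.73,0.66,0],
    [0,0,0],
    [0,0,0],
  ],
  jaw=[0.7,0.7,0.7,0.7,0.7,0.7,0.7,0.7,0.7,0.7,0.7,0.7,0.7],
)

```text
time: 14.45
tool_pos: [484.7, 44.8, 139.4]
tcp_rot: [179.9, 0.0, 98.2]
ft_force: [1.0, 0.2, 1.0]
finger_gap: 59.9
grip_force: 0.0
```

```bash
python3 - <<'E'
from h import *
p,R=pose();s=snap('wrist','w5');np.savez('pics/w5p.npz',p=p,R=R);snap('side','d5')
print(p)
d=dict(np.load('pics/d5.npz'))
a=cv2.resize(s['color'][130:430,190:450,::-1],(520,600));b=cv2.resize(d['color'][220:370,330:400,::-1],(280,600))
cv2.imwrite('pics/c7.png',np.hstack([a,b]))
E
```

```text
[484.73913935  44.77576965 139.39014118]
```

View pics/c7.png

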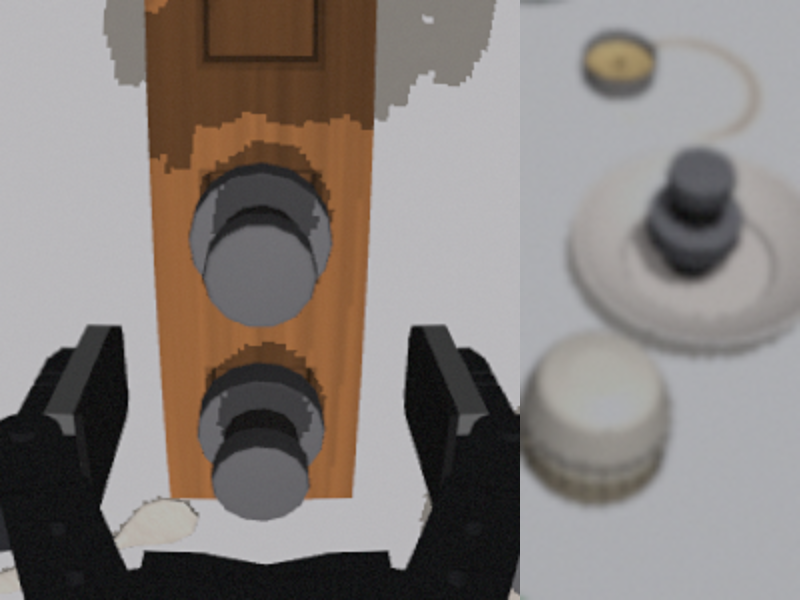

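The soft stopper stands upright in the dish (right panel, 695,215). The middle cap is at (260,274) in the left panel, near centre. Grasping it and moving near the jar for a measured look.

Request:
apply_moves(
  angular=[
    [0,0,0],
    [0,0,0],
    [0,0,0],
    [0,0,0],
    [0,0,0],
    [0,0,0],
    [0,0,0],
    [0,0,0],
    [0,0,0],
  ],
  travel=[
    [-0.02,0.04,-0.6],
    [0,0,-0.6],
    [0,0,-0.5],
    [0,0,-0.33],
    [0,0,0],
    [0,0,0],
    [0,0,0],
    [0,0,0],
    [0,0,0],
  ],
  jaw=[0.7,0.7,0.7,0.7,0.7,0.45,0.45,0.45,0.45],
  force=35,
)

```text
time: 15.68
tool_pos: [483.9, 46.5, 57.7]
tcp_rot: [179.9, 0.0, 98.2]
ft_force: [0.2, -0.2, 6.7]
finger_gap: 42.2
grip_force: 36.1
```

Request:
apply_moves(
  angular=[
    [0,0,0],
    [0,0,0],
    [0,0,0],
    [0,0,0],
    [0,0,0],
    [0,0,0],
    [0,0,0],
    [0,0,0],
    [0,0,0],
    [0,0,0],
  ],
  travel=[
    [0,0,0.4],
    [0,0,0.9],
    [0,0,0.9],
    [0.74,0.14,0],
    [0.74,0.14,0],
    [0.74,0.14,0],
    [0.74,0.14,0],
    [0.74,0.14,0],
    [0,0,0],
    [0,0,0],
  ],
  jaw=[0.45,0.45,0.45,0.45,0.45,0.45,0.45,0.45,0.45,0.45],
)

```text
time: 16.92
tool_pos: [630.3, 74.5, 144.8]
tcp_rot: [-179.9, -0.0, 98.2]
ft_force: [0.3, -0.9, -1.4]
finger_gap: 42.4
grip_force: 35.8
```

```bash
python3 - <<'E'
from h import *
p,R=pose();s=snap('wrist','w6');np.savez('pics/w6p.npz',p=p,R=R);snap('side','d6');print(p,r.sense()['finger_gap'])
g=cv2.GaussianBlur(cv2.cvtColor(s['color'],cv2.COLOR_RGB2GRAY),(5,5),1)
for X in((632,144,70),(632,140,70),(657,144,70),(649.5,144,70)):print(X,np.round(wproj(s,p,R,X),1))
for n,lo,hi in(('inner',26,40),('outer',40,55)):
    u,v=map(int,wproj(s,p,R,(632,144,70)));w=90;x0,y0=max(u-w,0),max(v-w,0)
    c=cv2.HoughCircles(g[y0:y0+2*w,x0:x0+2*w],cv2.HOUGH_GRADIENT,1,4,param1=80,param2=18,minRadius=lo,maxRadius=hi)
    if c is not None:
        for a in c[0][:5]:print(n,a+[x0,y0,0],wonz(s,p,R,a[0]+x0,a[1]+y0,70))
    print()
E
```

```text
[630.32335126  74.50571673 144.76722927] 42.26470717415957
(632, 144, 70) [345. 137.]
(632, 140, 70) [343.8 144.6]
(657, 144, 70) [392.4 144.8]
(649.5, 144, 70) [378.4 142.4]
inner [349.5        139.5         34.09999847] [634.5 143.1  70. ]
inner [351.5        147.5         39.40000153] [636.1 139.1  70. ]
inner [341.5        141.5         39.40000153] [630.6 141.4  70. ]
inner [356.5        141.5         39.40000153] [638.2 142.6  70. ]
inner [343.5        145.5         39.40000153] [631.9 139.5  70. ]

outer [348.5        139.5         51.09999847] [634. 143.  70.]
outer [347.5        131.5         54.40000153] [632.9 147.   70. ]
outer [352.5        139.5         47.79999924] [636.  143.3  70. ]
outer [343.5        137.5         48.79999924] [631.3 143.6  70. ]
outer [352.5        133.5         53.29999924] [635.5 146.4  70. ]
```

```bash
python3 - <<'E'
from h import *
I=np.eye(3);O=np.zeros(3)
for f,(u,v) in(('w4',(322,349)),('w6',(322,349))):
    s=dict(np.load(f'pics/{f}.npz'));g=cv2.GaussianBlur(cv2.cvtColor(s['color'],cv2.COLOR_RGB2GRAY),(5,5),1)
    c=cv2.HoughCircles(g[280:420,250:400],cv2.HOUGH_GRADIENT,1,4,param1=60,param2=14,minRadius=36,maxRadius=60)
    for a in ([] if c is None else c[0][:4]):
        o,d=wray(s,O,I,a[0]+250,a[1]+280);k=(-16-o[2])/d[2];print(f,a+[250,280,0],(o+k*d).round(1))
    # radius expected
    print(wproj(s,O,I,(0,15.5,-16)),wproj(s,O,I,(0,0,-16)),wproj(s,O,I,(15.5,0,-16)),wproj(s,O,I,(-15.5,0,-16)))
s=dict(np.load('pics/d6.npz'))
E
```

```text
w4 [322.5        351.5         44.90000153] [  4.1   0.1 -16. ]
w4 [325.5        366.5         43.79999924] [ -2.2   1.1 -16. ]
w4 [315.5        352.5         51.59999847] [  3.7  -2.2 -16. ]
w4 [321.5        371.5         48.29999924] [ -4.4  -0.2 -16. ]
(np.float64(368.3236545328759), np.float64(360.71634151586403)) (np.float64(322.1683847357855), np.float64(361.3416814374907)) (np.float64(322.1285309179223), np.float64(322.13345879223687)) (np.float64(322.2063899895481), np.float64(395.22962829068035))
w6 [322.5        355.5         44.90000153] [  2.5   0.1 -16. ]
w6 [321.5        347.5         49.29999924] [  5.7  -0.2 -16. ]
w6 [321.5        375.5         47.79999924] [ -6.2  -0.2 -16. ]
w6 [320.5        371.5         43.79999924] [ -4.4  -0.6 -16. ]
(np.float64(368.31967647461715), np.float64(360.71500555535096)) (np.float64(322.16471311349966), np.float64(361.34018354623635)) (np.float64(322.1246943404063), np.float64(322.1321312549352)) (np.float64(322.2028865579628), np.float64(395.22805637613425))
```

Request:
apply_moves(
  angular=[
    [0,0,0],
    [0,0,0],
    [0,0,0],
    [0,0,0],
    [0,0,0],
    [0,0,0],
  ],
  travel=[
    [0.03,0.6,0],
    [0.03,0.6,0],
    [0.03,0.5,0],
    [0,0,-0.4],
    [0,0,-0.25],
    [0,0,0],
  ],
  jaw=[0.45,0.45,0.45,0.45,0.45,0.45],
)

```text
time: 17.77
tool_pos: [633.2, 141.6, 116.3]
tcp_rot: [-179.8, 0.0, 98.1]
ft_force: [-0.4, 0.1, -1.3]
finger_gap: 42.2
grip_force: 35.8
```

Request:
apply_moves(
  angular=[
    [0,0,0],
    [0,0,0],
    [0,0,0],
    [0,0,0],
    [0,0,0],
  ],
  travel=[
    [0,0,-0.06],
    [0,0,-0.06],
    [0,0,-0.04],
    [0,0,0],
    [0,0,0],
  ],
  jaw=[0.45,0.45,0.45,0.45,0.45],
)

```text
time: 18.4
tool_pos: [634.7, 142.5, 112.4]
tcp_rot: [180.0, -0.0, 98.2]
ft_force: [-0.0, -0.3, -1.3]
finger_gap: 42.5
grip_force: 35.8
```

Request:
apply_moves(
  angular=[
    [0,0,0],
    [0,0,0],
    [0,0,0],
    [0,0,0],
    [0,0,0],
  ],
  travel=[
    [0,0,-0.06],
    [0,0,-0.06],
    [0,0,-0.06],
    [0,0,0],
    [0,0,0],
  ],
  jaw=[0.45,0.45,0.45,0.45,0.45],
)

```text
time: 19.02
tool_pos: [634.6, 142.5, 105.1]
tcp_rot: [-180.0, 0.0, 98.2]
ft_force: [-0.8, 0.5, -0.9]
finger_gap: 42.4
grip_force: 35.8
```

Request:
apply_moves(
  angular=[
    [0,0,0],
    [0,0,0],
    [0,0,0],
    [0,0,0],
    [0,0,0],
  ],
  travel=[
    [0,0,-0.07],
    [0,0,-0.07],
    [0,0,-0.06],
    [0,0,0],
    [0,0,0],
  ],
  jaw=[0.45,0.45,0.45,0.45,0.45],
)

```text
time: 19.65
tool_pos: [634.6, 142.5, 97.1]
tcp_rot: [180.0, -0.0, 98.2]
ft_force: [-0.5, -0.3, -0.4]
finger_gap: 42.7
grip_force: 35.8
```

Request:
apply_moves(
  angular=[
    [0,0,0],
    [0,0,0],
    [0,0,0],
  ],
  travel=[
    [0,0,-0.03],
    [0,0,-0.01],
    [0,0,0],
  ],
  jaw=[0.45,0.45,0.45],
)

```text
time: 20.02
tool_pos: [634.7, 142.5, 95.6]
tcp_rot: [180.0, -0.0, 98.2]
ft_force: [-0.3, 0.3, -0.8]
finger_gap: 42.6
grip_force: 35.8
```

Request:
apply_moves(
  angular=[
    [0,0,0],
    [0,0,0],
    [0,0,0],
    [0,0,0],
    [0,0,0],
    [0,0,0],
    [0,0,0],
    [0,0,0],
    [0,0,0],
    [0,0,0],
  ],
  travel=[
    [0,0,0],
    [0,0,0],
    [0,0,0],
    [0,0,0.5],
    [0,0,0.9],
    [0,0,0.9],
    [-0.7,-0.3,0],
    [-0.7,-0.3,0],
    [0,0,0],
    [0,0,0],
  ],
  jaw=[0.7,0.7,0.7,0.7,0.7,0.7,0.7,0.7,0.7,0.7],
)

```text
time: 21.28
tool_pos: [579.5, 118.7, 189.0]
tcp_rot: [179.9, -0.0, 98.1]
ft_force: [0.4, 0.3, -0.1]
finger_gap: 59.5
grip_force: 0.0
```

```bash
python3 - <<'E'
from h import *
print(r.sense()['tool_pos'],r.sense()['ft_force'])
b0=dict(np.load('pics/d1.npz'));s0=dict(np.load('pics/s1.npz'));b=snap('side','d7');s=snap('scene','s7')
def dark(im):
    h=cv2.cvtColor(im,cv2.COLOR_RGB2HSV);return ((h[...,2]<95)&(h[...,1]<90)).astype(np.uint8)
for nm,im0,im in(('scene',s0,s),('side',b0,b)):
    # expected cap centres and diff of the bystanders
    for k,X in(('jar cap',(632,140,112)),('jar origin',(632,140,70)),('s2cap',(492.7,-26,74)),('dishst',(630,-88,67))):
        u,v=np.round(proj(im,X)).astype(int);print(nm,k,u,v)
        m=dark(im['color'][v-8:v+30,u-18:u+19]);
        if k[0]=='j' and 'cap' in k:
            for row in im['color'][v-10:v+34:2,u-18:u+19:2].mean(2).astype(int):print(' '.join('%3d'%x for x in row))
    for k,X in(('tea',(643,38.5,8)),('salt',(570,282,30)),('timer',(552,-167,25)),('s2',(492.7,-26,50)),('spoon',(420,-150,3))):
        u,v=np.round(proj(im,X)).astype(int);print(nm,k,np.abs(im['color'][v-15:v+15,u-15:u+15].astype(int)-im0['color'][v-15:v+15,u-15:u+15]).mean().round(1))
E
```

```text
[579.5288351  118.67513495 188.97942867] [ 0.38726261  0.25780681 -0.12532172]
scene jar cap 349 181
149 151 151 150 151 151 150 139  86 144 150 151 151 150 150 150 151 151 150
151 150 150 148 151 150 151 151 149 151 150 150 151 149 150 151 151 150 150
150 149 149 149 150 151 150 150 146 143 146 150 150 150 152 151 150 151 150
151 150 151 150 149 149 145  91  39  36  63  91 143 150 151 150 149 150 151
150 150 150 150 150 150  79  56  60  62  62  62  77 148 151 151 149 150 150
151 149 149 151 149 150  60  54  62  62  63  64  68 146 151 151 150 151 151
150 151 150 151 151 150  58  50  62  62  62  60  47 144 150 149 150 150 149
151 151 151 150 149 140  38  22  31  35  33  28  50 143 151 150 150 149 149
 99 150 149 149 146  46  29  10  24  28  28  20  57 104 150 149 150 150 151
 97 144 107 148 121  33  28   6   3   5  10  13  57  67 143 149 150 151 150
137  85  84  82  91  36  59  32  12  11  16  46  62  65 142 149 151 150 149
103  83  82  59  78  28  61  62  59  58  61  62  62  37  99 149 151 150 150
 82  83  82  87  94  28  22  40  57  58  59  40  29  40  92 146 152 150 150
 89 119  88
[... 1939 characters left out ...]
 60  59  56  60 106 145 172 173 173
146 155 116 103 106  96  71  59  55  54  57  59  75  98 109 141 169 172 173
119 124 112  97 101 102 103  96  85  80  79  94 108 108 107 136 162 172 173
119 130 117  99  95 104 104 105 103 104 102 107 111 105  99 140 158 168 172
119 125 112 114 104  91  91 100 100 103 102  98  96 100 115 134 158 165 172
114 121 113 119 119 119 114 107 105 104 103 111 120 126 124 127 157 163 171
102 119 116 118 126 132 141 143 142 140 134 130 126 124 121 131 156 158 170
 95  99 114 132 148 155 157 158 160 160 159 155 143 126 116 130 144 154 173
side jar origin 334 185
side s2cap 291 251
side dishst 376 262
side tea 5.7
side salt 26.4
side timer 5.7
side s2 5.8
side spoon 6.0
```

Request:
apply_moves(
  angular=[
    [0,0,0],
    [0,0,0],
    [0,0,0],
    [0,0,0],
    [0,0,0],
  ],
  travel=[
    [-0.8,-0.5,0.8],
    [-0.8,-0.5,0.8],
    [-0.8,-0.5,0],
    [-0.8,-0.5,0],
    [0,0,0],
  ],
  jaw=[0.7,0.7,0.7,0.7,0.7],
)

```text
time: 22.0
tool_pos: [450.0, 37.7, 252.0]
tcp_rot: [180.0, 0.0, 98.1]
ft_force: [0.8, -0.0, 0.5]
finger_gap: 59.4
grip_force: 0.0
```

```bash
python3 - <<'E'
from h import *
for n,o in(('scene','s1'),('side','d1')):
    a=dict(np.load(f'pics/{o}.npz'))['color'].astype(int);im=snap(n,o+'z')
    for k,X in(('salt',(570,282,30)),('tea',(643,38.5,8)),('s2',(492.7,-26,50)),('dishst',(630,-88,50)),('red',(440,-280,20))):
        u,v=np.round(proj(im,X)).astype(int);print(n,k,np.abs(im['color'][v-15:v+15,u-15:u+15].astype(int)-a[v-15:v+15,u-15:u+15]).mean().round(1))
    u,v=np.round(proj(im,(570,282,30))).astype(int)
    for c in(a,im['color'].astype(int)):
        m=c[v-25:v+20,u-18:u+18].mean(2)<75;y,x=np.nonzero(m);print(n,'salt',len(x),x.mean().round(1),y.mean().round(1))
E
```

```text
scene salt 46.3
scene tea 7.3
scene s2 4.7
scene dishst 47.2
scene red 7.0
scene salt 700 17.9 14.5
scene salt 1088 17.7 15.6
side salt 6.8
side tea 6.3
side s2 6.2
side dishst 51.2
side red 6.3
side salt 195 21.1 25.0
side salt 261 13.6 17.6
```

```bash
python3 -c "
from bench import r
print(r.hand_in())"
```

```text
the job is handed in; nothing more can be done
None
```

I pressed the three stoppers left to right at about 8 mm: about 2.8, 10.2 and 5.9 N. The softest (left) now stands in the white dish, the firmest (middle) is upright and fully home in the jar neck, and the third (right) is still in its pocket; the job was handed in at about 22 s, with no verdict returned.

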